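# Reverse a row of objective lenses into the loading rack

## Task

The microscope's loading rack is taken up from the other end, so move the four objective lenses from the black rack into the white rack in reverse order: the lens that stood at the left end of the black rack goes to the right end of the white one, and so on, one lens in each pocket. Set each down upright on the pocket's floor without dropping it or tipping it over, and let go of it.

Things in the scene. Friction and masses are not known exactly. Their poses are not given: they have to be found in the camera images.
- lens_red: microscope objective lens with a red colour band and red sloping shoulder, else bright steel, loose, 0.15 to 0.24 kg, standing upright. Round body 32 mm in diameter from its underside up to 48 mm, above it a narrower nose 20 mm in diameter; 62 mm tall in all. Origin: centre of its underside; z up along the lens. Grip it across the 32 mm body, 30 to 40 mm above its underside.
- lens_yellow: microscope objective lens with a yellow colour band and yellow sloping shoulder, else bright steel, loose, 0.15 to 0.24 kg, standing upright. Round body 32 mm in diameter from its underside up to 48 mm, above it a narrower nose 20 mm in diameter; 66 mm tall in all. Origin: centre of its underside; z up along the lens. Grip it across the 32 mm body, 30 to 40 mm above its underside.
- lens_green: microscope objective lens with a green colour band and green sloping shoulder, else bright steel, loose, 0.15 to 0.24 kg, standing upright. Round body 32 mm in diameter from its underside up to 48 mm, above it a narrower nose 20 mm in diameter; 70 mm tall in all. Origin: centre of its underside; z up along the lens. Grip it across the 32 mm body, 30 to 40 mm above its underside.
- lens_blue: microscope objective lens with a blue colour band and blue sloping shoulder, else bright steel, loose, 0.15 to 0.24 kg, standing upright. Round body 32 mm in diameter from its underside up to 48 mm, above it a narrower nose 20 mm in diameter; 74 mm tall in all. Origin: centre of its underside; z up along the lens. Grip it across the 32 mm body, 30 to 40 mm above its underside.
- pad_red: flat red pad, 49 x 51 x 3 mm, fixed in one pocket of the black rack; at the start the red lens stands on it. It stays put and so keeps showing the starting order. Origin: centre of its underside (3 mm below its top).
- pad_yellow: flat yellow pad, 49 x 51 x 3 mm, fixed in one pocket of the black rack; at the start the yellow lens stands on it. It stays put and so keeps showing the starting order. Origin: centre of its underside (3 mm below its top).
- pad_green: flat green pad, 49 x 51 x 3 mm, fixed in one pocket of the black rack; at the start the green lens stands on it. It stays put and so keeps showing the starting order. Origin: centre of its underside (3 mm below its top).
- pad_blue: flat blue pad, 49 x 51 x 3 mm, fixed in one pocket of the black rack; at the start the blue lens stands on it. It stays put and so keeps showing the starting order. Origin: centre of its underside (3 mm below its top).
- rack_a: black rack, source: fixed tray 64 (x) by 246 mm (y), four pockets in a row at x = 0, y = +90, +30, -30, -90 mm; each 52 x 54 mm inside, floor 5 mm and tops of the 6 mm walls 10 mm above the bench. Origin: centre of its underside, on the bench. +y is its left end seen from the robot, yaw within 0.45 rad; stands left or right of the robot's centre line. Pads lie on its floor.
- rack_b: white rack with grey pocket floors, destination: fixed tray 64 (x) by 246 mm (y), four pockets in a row at x = 0, y = +90, +30, -30, -90 mm; each 52 x 54 mm inside, floor 5 mm and tops of the 6 mm walls 10 mm above the bench. Origin: centre of its underside, on the bench. +y is its left end seen from the robot, yaw within 0.45 rad; stands left or right of the robot's centre line.
Mind the look-alikes: they are no part of the job. Leave any purple look-alike of the lens_green alone.

How it is judged:
By the outcome, as a careful person would: the job done as asked, in the order asked, and still so for the second after the job is handed in, with the robot touching nothing.
It also fails if it takes over 109 s, if anything falls off the work surface, if the arm or the gripper's body presses on something with over 40 N, if the wrist force passes 120 N, or if a joint passes its speed limit or range.

## Robot

A 7-joint arm with a two-finger parallel gripper is mounted at the origin on the work surface. World frame = base frame: x ahead of the robot, y to its left, z up, the work surface at z = 0. Lengths are in m, angles in rad, forces in N, time in s.
With the tool pointing down it reaches from about 0.4 to 0.85 m from the base axis. Payload 10.4 kg.
Tool frame: the origin (TCP) lies between the finger pads; the fingertips stand 17 mm ahead of it and the grasp point (between the pads) lies 2 mm behind it; z points along the fingers, y is the line along which they close (so a half turn about z gives the same grasp; the last joint's range is limited). The gripper opens to 85 mm and grips with 20 to 120 N. Pads are 22 mm wide; open, the fingers measure 114 mm over their backs; the gripper's body (76 mm by 85 mm) begins 54 mm behind the grasp point. The pads swing forward as they close: fully open they stand 13 mm farther back than shut.
Start: joints at [-1.165, 0.332, -0.065, 1.46, 0.022, 1.35, -0.088], TCP at [0.26, 0.568, 0.248] pointing down, gripper open.
Joint ranges: [-2.6, 2.6], [-0.5, 2.12], [-1.47, 1.34], [0.16, 2.42], [-1.27, 4.41], [0.06, 2.06], [-2.6, 2.6]. Speed limits (rad/s): [2.22, 2.22, 2.79, 2.79, 3.14, 3.14, 3.14].

## Interface

Orientations are given as a unit quaternion [x, y, z, w].
In Python, from workcell import readout, imaging, manip gives the robot as it stands. The module is installed in compiled form; this text tells all that it offers.
- The arm moves only by the shell command python3 -m crank 'ROWS' [OPENING] [FORCE]. ROWS is JSON, a list of rows, each a list of 4 numbers: the shift along the tool's x, y, z as a fraction of full scale, then the turn about the tool's z as a fraction of full scale. In form: [[x, y, z, yaw], ...]. A call has 1 to 5 rows; each row is the pose to reach, as a shift and turn from the pose commanded when the call began, along the tool's axes at that moment; what a row does not reach only later rows make up. Full scale, the value 1, is 400 mm for a shift and 60 degrees for a turn. A row lasts 1/12 s, in which the tool goes at most 41.7 mm and 7.16 degrees, less where a joint would pass 70% of its speed; a pose out of reach is approached as far as the arm can. A call with a number of a shift or a turn outside -1 to 1 is refused whole. A call with a gripper value outside its range is refused whole. OPENING is the gripper command: -1 is shut, 1 is fully open, values between are in proportion, set as the call begins (- or left out, the last holds). The fingers move at their own pace and stop on an object; FORCE is the grip in N (left out, the last holds). Time passes only in rows, so rows that repeat a pose let the fingers close. It gives the time, the measured TCP pose, the force, the opening and the grip force at its end, in the units of the state.
- readout.get_obs(): the state, without advancing time (a new reading comes with each control period).
- imaging.camera(name): name is "scene" or "top"; returns a dict with "color" (400x640x3 uint8, red, green, blue), "fx", "fy", "cx", "cy" (pixels), "rvec" (rotation vector, rad) and "tvec" (3), from world to camera coordinates, as OpenCV has them. Camera axes: x right, y down, z forward; pixel columns grow to the right and rows downward; lengths in m; the calibration is good to about 2 mm. A picture is of the moment at which its call begins. There is no depth.
- manip.hand_in(): hands the job in; it is judged then, once.
The state is a dict: "clock": time; "joint_pos": joint angles; "joint_velocities": joint speeds; "tau": joint torques, N m; "position": TCP position; "ee_rot": TCP orientation; "ft_force": force on the tool from outside, world axes, zero at the start; "torque": the same for the moment, N m; "grip_width": opening from 0.0 (shut) to 1.0 (fully open); "grasp_force": force on a finger pad.
Only numpy, scipy, OpenCV 4.12 (cv2) and the standard library are available. Lean on these libraries where they do the work, as an engineer would, in place of code of your own. Each camera call takes 0.05 s, during which the arm holds its last target. There are 200 camera calls.

## Working session

There is one attempt and no reset: what is moved stays moved. The work goes in short steps, Python scripts to look and compute and a shell command to move; the robot and the scene stay as the last step left them, time stands still between calls to the robot, and variables do not carry over. Pictures are saved under pics/ and viewed, at most 14 in all, crops included, and the job is handed in when it is done.

```bash
mkdir -p pics
python3 - <<'E'
from workcell import readout, imaging
import cv2
print(readout.get_obs())
for n in("scene","top"):
    c=imaging.camera(n); cv2.imwrite(f"pics/{n}0.png",c["color"][:,:,::-1])
    print({k:v for k,v in c.items() if k!="color"})
E
```

```text
{'clock': 0.0, 'joint_pos': array([-1.16456533,  0.33288216, -0.06472252,  1.46094863,  0.02163304,
        1.34985189, -0.08848723]), 'joint_velocities': array([ 0.00075251,  0.00040025,  0.00035666, -0.00092733,  0.00025592,
        0.00068675, -0.00168186]), 'tau': array([ 6.59323123e-04, -6.25442576e+01,  4.97101061e-02, -3.91612995e+01,
        1.63618522e-02,  9.98524687e-03,  1.15078123e-05]), 'position': array([0.25973927, 0.56809939, 0.24750604]), 'ee_rot': array([ 2.12745782e-01,  9.77107336e-01, -6.88632688e-04, -1.05110685e-04]), 'ft_force': array([ 0.56436231,  1.03415719, -0.36826538]), 'torque': array([ 0.01233721,  0.01972411, -0.01602474]), 'grasp_force': 0.0, 'grip_width': 0.9993034857797934}
{'fx': 398.9026783171533, 'fy': 398.9026783171533, 'cx': 319.5005428617667, 'cy': 197.87329891062345, 'rvec': array([ 0.86049115,  2.49421744, -1.1558892 ]), 'tvec': array([ 0.46862463, -0.19401858,  1.02962418])}
{'fx': 477.9109586928964, 'fy': 477.9109586928964, 'cx': 318.5509118103104, 'cy': 197.54993344420092, 'rvec': array([ 2.15970955, -2.15921769,  0.13208498]), 'tvec': array([-0.00663589,  0.58713779,  0.96699724])}
```

View pics/top0.png

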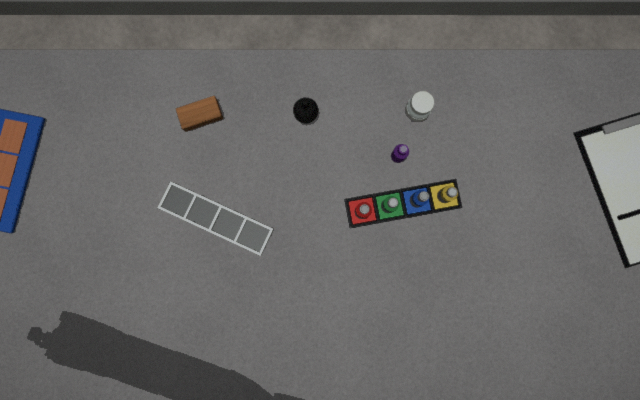

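View pics/scene0.png

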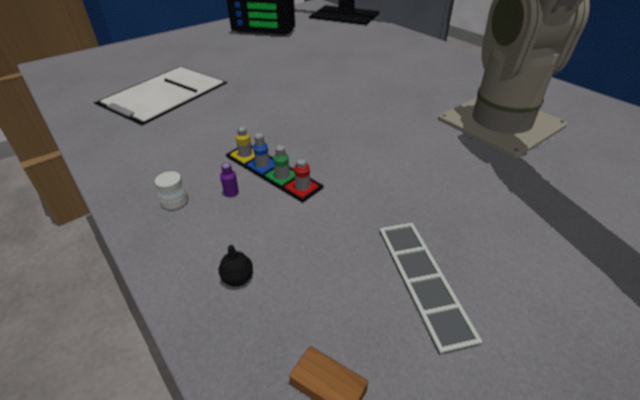

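Top view: the black rack is at about (403,203), with red (364,209), green (393,203), blue (423,197) and yellow (452,192) from left to right. The white rack is empty, at about (216,218). The purple look-alike is at (401,152), off the rack, and I'll leave it alone. Target order in the white rack from left to right is yellow, blue, green, red. I'll confirm this on an enlarged crop and measure.

```bash
cat > h.py <<'E'
import numpy as np, cv2, sys
from scipy.spatial.transform import Rotation as R
from workcell import readout, imaging
def ray(c,uv,z):
    Rm=cv2.Rodrigues(c["rvec"])[0]; t=c["tvec"]
    K=np.array([[c["fx"],0,c["cx"]],[0,c["fy"],c["cy"]],[0,0,1]])
    uv=np.atleast_2d(np.float64(uv)); d=(Rm.T@np.linalg.inv(K)@np.c_[uv,np.ones(len(uv))].T).T
    o=-Rm.T@t; return o+d*((z-o[2])/d[:,2])[:,None]
def proj(c,P):
    K=np.array([[c["fx"],0,c["cx"]],[0,c["fy"],c["cy"]],[0,0,1]])
    return cv2.projectPoints(np.float64(np.atleast_2d(P)),c["rvec"],c["tvec"],K,None)[0][:,0]
E
python3 - <<'E'
from h import *
c=imaging.camera("top"); im=c["color"]; 
hsv=cv2.cvtColor(im,cv2.COLOR_RGB2HSV)
def rect(m,box,z):
    M=np.zeros(m.shape,np.uint8); x0,y0,x1,y1=box; M[y0:y1,x0:x1]=m[y0:y1,x0:x1]
    n,l,s,_=cv2.connectedComponentsWithStats(M); k=1+s[1:,4].argmax()
    v,u=np.where(l==k); P=ray(c,np.c_[u,v],z)[:,:2]
    r=cv2.minAreaRect(np.float32(P*1000)); b=cv2.boxPoints(r)
    e=[b[1]-b[0],b[2]-b[1]]; e=max(e,key=np.linalg.norm); e=e*np.sign(e[1])
    print("rect",np.round(r[0],1),np.round(r[1],1),"yaw",np.arctan2(-e[0],e[1]))
    return np.array(r[0])/1000,np.arctan2(-e[0],e[1])
mb=((im.min(2)>140)).astype(np.uint8)
ma=((im.max(2)<45)|(hsv[...,1]>120)).astype(np.uint8)
rect(mb,(140,170,290,265),.010); ca,ya=rect(ma,(335,170,475,235),.010)
cs=cv2.resize(im[165:240,335:475],None,fx=5.5,fy=5.5,interpolation=cv2.INTER_CUBIC)
s=imaging.camera("scene")["color"][115:210,205:335]
s=cv2.resize(s,None,fx=4.2,fy=4.2,interpolation=cv2.INTER_CUBIC)
cv2.imwrite("pics/crop1.png",cs[:,:,::-1]);cv2.imwrite("pics/crop2.png",s[:,:,::-1])
E
```

```text
rect [546.4 216. ] [245.2  63.3] yaw -0.43003827
rect [ 578.1 -187.6] [ 62.3 244.3] yaw 0.18206441
```

View pics/crop1.png

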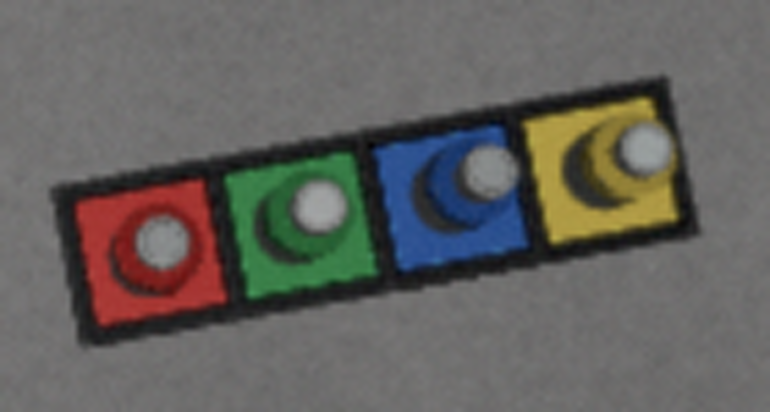

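View pics/crop2.png

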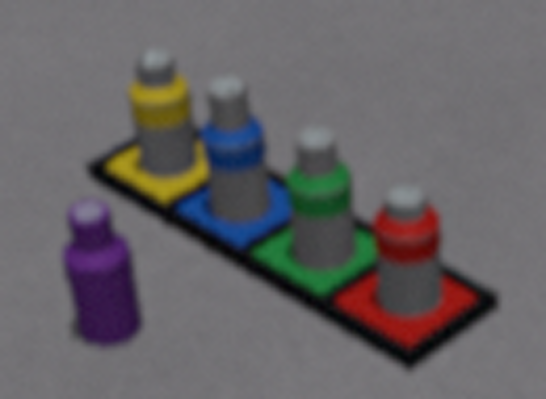

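The crops confirm the order red, green, blue, yellow from left to right, each lens on its own pad. The purple one stands apart. Nose tops in crop1 are red (162,242), green (320,206), blue (490,170) and yellow (645,147).

```bash
cat >> h.py <<'E'
A=(np.array([.5781,-.1876]),.182); B=(np.array([.5464,.2160]),-.430)
def pocket(rk,k): # k=0..3 from left
    c,y=rk; o=90-60*k; return c+np.array([-np.sin(y),np.cos(y)])*o/1000
def go(xy,z,yaw):
    """fractional rows from the present pose to a target; tool y along rack x (+-180)"""
    o=readout.get_obs(); Rm=R.from_quat(o["ee_rot"]).as_matrix()
    d=Rm.T@(np.array([*xy,z])-o["position"])
    a=np.arctan2(Rm[1,1],Rm[0,1]); dy=(yaw-a+np.pi/2)%np.pi-np.pi/2
    print("shift/400",np.round(d/.4,4),"turn/60",np.round(-np.degrees(dy)/60,4),"alt",np.round((-np.degrees(dy)+180*np.sign(dy))/60,3),"t",round(o["clock"],2))
E
python3 - <<'E'
from h import *
c=imaging.camera("top"); s=imaging.camera("scene")
T=np.array([[162,242],[320,206],[490,170],[645,147]]); T=(T+.5)/5.5-.5+[335,165]
S=np.array([[405,192],[316,136],[226,85],[155,57]]); S=(S+.5)/4.2-.5+[205,115]
for k,h in enumerate([70,78,82,74]):
    p=ray(c,T[k],h/1000)[0]; q=ray(s,S[k],h/1000)[0]
    for r in (p,q):
        d=r[:2]-pocket(A,k); y=A[1]; print(k,r.round(4),"offset in pocket mm",(1000*np.array([d@[np.cos(y),np.sin(y)],d@[-np.sin(y),np.cos(y)]])).round(1))
o=readout.get_obs(); print(R.from_quat(o["ee_rot"]).as_matrix().round(3))
for k in range(4): print(k,pocket(A,k).round(4),pocket(B,k).round(4))
go(pocket(A,0),.15,A[1])
E
```

```text
0 [ 0.5605 -0.0984  0.07  ] offset in pocket mm [-1.1  0.9]
0 [ 0.5572 -0.1042  0.07  ] offset in pocket mm [-5.4 -4.2]
1 [ 0.5729 -0.1554  0.078 ] offset in pocket mm [0.8 2.6]
1 [ 0.5699 -0.1601  0.078 ] offset in pocket mm [-3.1 -1.5]
2 [ 0.5857 -0.2169  0.082 ] offset in pocket mm [ 2.2 -0.2]
2 [ 0.5827 -0.2222  0.082 ] offset in pocket mm [-1.7 -4.9]
3 [ 0.5952 -0.2758  0.074 ] offset in pocket mm [0.9 0.1]
3 [ 0.5913 -0.2816  0.074 ] offset in pocket mm [-4.  -4.8]
[[-0.909  0.416 -0.   ]
 [ 0.416  0.909 -0.   ]
 [-0.    -0.    -1.   ]]
0 [ 0.5618 -0.0991] [0.5839 0.2978]
1 [ 0.5727 -0.1581] [0.5589 0.2433]
2 [ 0.5835 -0.2171] [0.5339 0.1887]
3 [ 0.5944 -0.2761] [0.5089 0.1342]
shift/400 [-1.3803 -1.2036  0.2457] turn/60 0.9168 alt -2.083 t 0.3
```

```bash
python3 -m crank '[[-0.05,-0.04,0,0],[-0.12,-0.11,0,0],[-0.2,-0.18,0,0],[-0.27,-0.24,0,0],[-0.34,-0.3,0,0]]' 1 40 >/dev/null
python3 -m crank '[[-0.07,-0.06,0,0],[-0.14,-0.12,0,0],[-0.21,-0.18,0,0],[-0.28,-0.24,0,0],[-0.34,-0.3,0,0]]' >/dev/null
python3 -m crank '[[-0.07,-0.06,0,0],[-0.14,-0.12,0,0],[-0.21,-0.18,0,0],[-0.28,-0.24,0,0],[-0.34,-0.3,0,0]]' >/dev/null
python3 -m crank '[[-0.07,-0.06,0,0],[-0.14,-0.12,0,0],[-0.21,-0.18,0,0],[-0.28,-0.24,0,0],[-0.34,-0.3,0,0]]' >/dev/null
python3 -m crank '[[0,0,0,0.1],[0,0,0,0.2],[0,0,0,0.3],[0,0,0,0.4],[0,0,0,0.5]]' >/dev/null
python3 -m crank '[[0,0,0,0.1],[0,0,0,0.2],[0,0,0,0.3],[0,0,0,0.4],[0,0,0,0.417]]'
python3 -m crank '[[0,0,0,0]]' >/dev/null
python3 - <<'E'
from h import *
go([.5595,-.1005],.15,A[1]); print(readout.get_obs()["joint_pos"].round(2))
E
```

```text
clock: 2.8
position: [0.555, -0.0942, 0.2483]
ee_rot: [0.642, 0.767, 0.0, -0.0]
ft_force: [0.1, 0.3, 0.4]
grip_width: 1.002
grasp_force: 0.0
shift/400 [-0.0176  0.0082  0.2456] turn/60 0.0015 alt -2.999 t 2.88
[-0.47  0.21  0.65  1.66 -0.13  1.31  0.38]
```

```bash
python3 -m crank '[[-0.009,0.004,0.07,0],[-0.0176,0.008,0.15,0],[-0.0176,0.008,0.23,0],[-0.0176,0.008,0.3,0],[-0.0176,0.008,0.32,0]]' 0.4 40 >/dev/null
python3 -m crank '[[0,0,0.05,0],[0,0,0.1,0],[0,0,0.15,0],[0,0,0.18,0],[0,0,0.2,0]]' >/dev/null
python3 -m crank '[[0,0,0,0],[0,0,0,0]]'
python3 - <<'E'
from h import *
go([.5595,-.1005],.04,A[1])
o=readout.get_obs()["position"]
ims=[]
for n in("top","scene"):
    c=imaging.camera(n); u,v=proj(c,o)[0].astype(int)
    ims.append(cv2.resize(c["color"][v-45:v+45,u-45:u+45],(400,400),interpolation=cv2.INTER_CUBIC))
cv2.imwrite("pics/g1.png",np.hstack(ims)[:,:,::-1])
E
```

```text
clock: 3.88
position: [0.5599, -0.1008, 0.041]
ee_rot: [0.64, 0.769, 0.0, 0.0]
ft_force: [0.5, 0.2, 0.7]
grip_width: 0.701
grasp_force: 0.0
shift/400 [ 0.0008 -0.0009  0.0025] turn/60 0.0002 alt -3.0 t 3.88
```

View pics/g1.png

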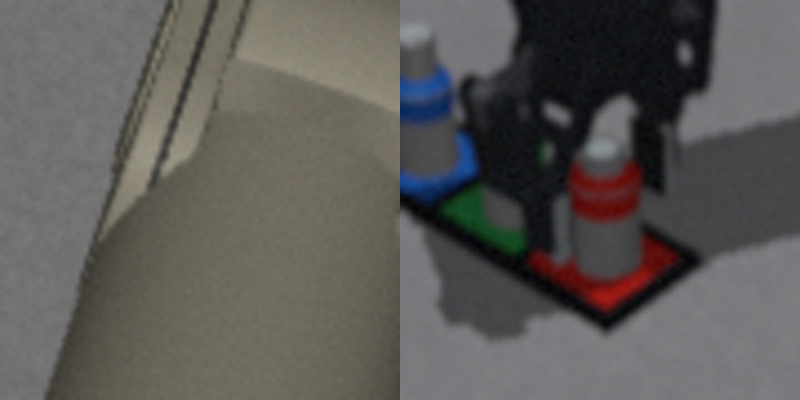

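The scene half shows the red lens at (605,215), between the fingers at (550,220) and (655,160). Close the gripper.

```bash
python3 -m crank '[[0,0,0,0],[0,0,0,0],[0,0,0,0]]' 0 40
python3 -m crank '[[0,0,0,0],[0,0,0,0],[0,0,0,0],[0,0,0,0],[0,0,0,0]]' -0.6 40
python3 -m crank '[[0,0,-0.02,0],[0,0,-0.06,0],[0,0,-0.1,0],[0,0,-0.14,0],[0,0,-0.18,0]]'
python3 -m crank '[[0,0,-0.03,0],[0,0,-0.04,0],[0,0,-0.04,0]]'
python3 - <<'E'
from h import *
go(pocket(B,3),.16,B[1])
o=readout.get_obs()["position"]
c=imaging.camera("scene"); u,v=proj(c,o)[0].astype(int)
cv2.imwrite("pics/g2.png",cv2.resize(c["color"][v-60:v+60,u-60:u+60],(480,480),interpolation=cv2.INTER_CUBIC)[:,:,::-1])
E
```

```text
clock: 4.23
position: [0.5597, -0.1006, 0.0408]
ee_rot: [0.64, 0.768, 0.0, 0.0]
ft_force: [-0.1, 0.1, 0.2]
grip_width: 0.502
grasp_force: 0.0
clock: 4.65
position: [0.5597, -0.1005, 0.0408]
ee_rot: [0.64, 0.768, 0.0, 0.0]
ft_force: [-1.8, 0.6, 5.6]
grip_width: 0.36
grasp_force: 39.4
clock: 5.07
position: [0.5591, -0.1007, 0.1131]
ee_rot: [0.64, 0.768, -0.0, -0.0]
ft_force: [0.1, 0.3, -1.3]
grip_width: 0.363
grasp_force: 39.8
clock: 5.32
position: [0.5599, -0.1006, 0.1292]
ee_rot: [0.64, 0.768, 0.001, 0.001]
ft_force: [0.7, -0.6, -2.0]
grip_width: 0.366
grasp_force: 39.9
shift/400 [ 0.6005 -0.0192 -0.0771] turn/60 0.5842 alt -2.416 t 5.32
```

View pics/g2.png

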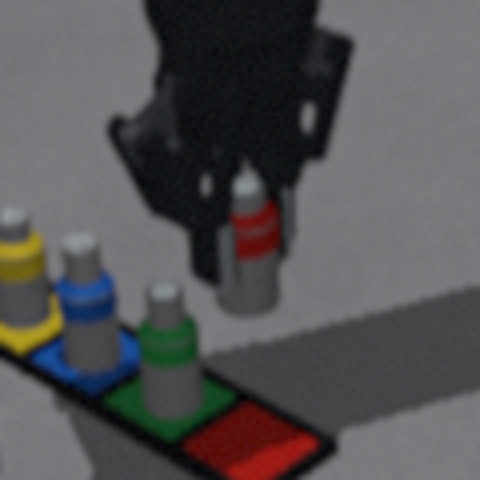

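The red lens hangs upright in the grip at (247,250), clear of its pad. Carry it to the right-end pocket of the white rack.

```bash
python3 -m crank '[[0.03,0,0,0],[0.09,0,0,0],[0.16,-0.01,0,0],[0.23,-0.01,0,0],[0.3,-0.01,0,0]]' >/dev/null
python3 -m crank '[[0.07,-0.005,0,0],[0.14,-0.005,0,0],[0.21,-0.009,0,0],[0.27,-0.009,0,0],[0.3,-0.009,0,0]]' >/dev/null
python3 -m crank '[[0,0,0,0.06],[0,0,0,0.16],[0,0,0,0.26],[0,0,0,0.36],[0,0,0,0.46]]' >/dev/null
python3 -m crank '[[0,0,0,0.08],[0,0,0,0.124],[0,0,0,0.124],[0,0,0,0.124],[0,0,0,0.124]]'
python3 - <<'E'
from h import *
go(pocket(B,3),.038,B[1]); print(readout.get_obs()["joint_pos"].round(2))
E
```

```text
clock: 7.03
position: [0.5085, 0.1336, 0.1279]
ee_rot: [0.841, 0.541, -0.0, 0.0]
ft_force: [-0.5, -0.6, -1.6]
grip_width: 0.364
grasp_force: 39.9
shift/400 [0.0018 0.0004 0.2248] turn/60 0.0015 alt -2.999 t 7.03
[-0.87  0.24  0.6   1.89 -0.15  1.05 -0.64]
```

```bash
python3 -m crank '[[0.002,0,0.04,0],[0.002,0,0.09,0],[0.002,0,0.14,0],[0.002,0,0.18,0],[0.002,0,0.195,0]]' >/dev/null
python3 -m crank '[[0,0,0.01,0],[0,0,0.018,0],[0,0,0.024,0],[0,0,0.027,0],[0,0,0.027,0]]'
python3 -m crank '[[0,0,0.001,0],[0,0,0.002,0],[0,0,0.003,0],[0,0,0.003,0]]'
python3 - <<'E'
from h import *
go(pocket(B,3),.038,B[1])
o=readout.get_obs()["position"]
c=imaging.camera("scene"); u,v=proj(c,o)[0].astype(int)
cv2.imwrite("pics/g3.png",cv2.resize(c["color"][v-50:v+50,u-60:u+60],(600,500),interpolation=cv2.INTER_CUBIC)[:,:,::-1])
E
```

```text
clock: 7.87
position: [0.5092, 0.1349, 0.0399]
ee_rot: [0.842, 0.54, 0.0, -0.0]
ft_force: [0.0, 0.4, -2.0]
grip_width: 0.364
grasp_force: 39.9
clock: 8.2
position: [0.509, 0.1349, 0.0384]
ee_rot: [0.842, 0.54, 0.0, -0.0]
ft_force: [0.6, -0.6, -1.6]
grip_width: 0.365
grasp_force: 39.9
shift/400 [-0.0016  0.0005  0.001 ] turn/60 0.0002 alt -3.0 t 8.2
```

View pics/g3.png

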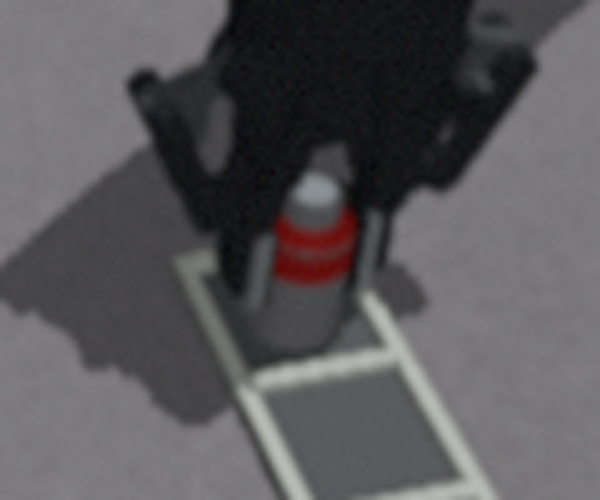

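The red lens is inside the right-end pocket at (305,320), but the wrist still carries its weight. Lower it in small steps until the floor takes it.

```bash
for i in 1 2; do python3 -m crank '[[0,0,0.001,0],[0,0,0.002,0],[0,0,0.002,0]]' | grep -E "pos|ft"; done
```

```text
position: [0.509, 0.1348, 0.0377]
ft_force: [-1.5, 0.1, 3.1]
position: [0.5091, 0.1348, 0.0377]
ft_force: [-6.1, -1.6, 14.4]
```

```bash
python3 -m crank '[[0,0,-0.001,0],[0,0,-0.002,0],[0,0,-0.002,0],[0,0,-0.002,0],[0,0,-0.002,0]]' -0.1 | grep -E "ft|grip|grasp"
python3 -m crank '[[0,0,0,0],[0,0,0,0],[0,0,0,0]]' 0.4 | grep -E "ft|grip|grasp"
python3 -m crank '[[0,0,-0.02,0],[0,0,-0.07,0],[0,0,-0.13,0],[0,0,-0.19,0],[0,0,-0.23,0]]' >/dev/null
python3 -m crank '[[0,0,0,-0.06],[0,0,0,-0.16],[0,0,0,-0.26],[0,0,0,-0.36],[0,0,0,-0.46]]' >/dev/null
python3 -m crank '[[0,0,0,-0.08],[0,0,0,-0.124],[0,0,0,-0.124],[0,0,0,-0.124]]'
python3 - <<'E'
from h import *
go([.5715,-.1575],.04,A[1])
c=imaging.camera("scene"); u,v=proj(c,[.51,.135,.03])[0].astype(int)
cv2.imwrite("pics/g4.png",cv2.resize(c["color"][v-60:v+60,u-60:u+60],(480,480),interpolation=cv2.INTER_CUBIC)[:,:,::-1])
E
```

```text
ft_force: [-1.1, -0.8, -0.2]
grip_width: 0.449
grasp_force: 0.0
ft_force: [0.2, 0.4, 0.2]
grip_width: 0.697
grasp_force: 0.0
clock: 10.58
position: [0.509, 0.1347, 0.1299]
ee_rot: [0.641, 0.768, 0.0, 0.0]
ft_force: [-0.3, 0.0, -0.5]
grip_width: 0.702
grasp_force: 0.0
shift/400 [-0.7466  0.023   0.2247] turn/60 -0.0022 alt 2.998 t 10.58
```

View pics/g4.png

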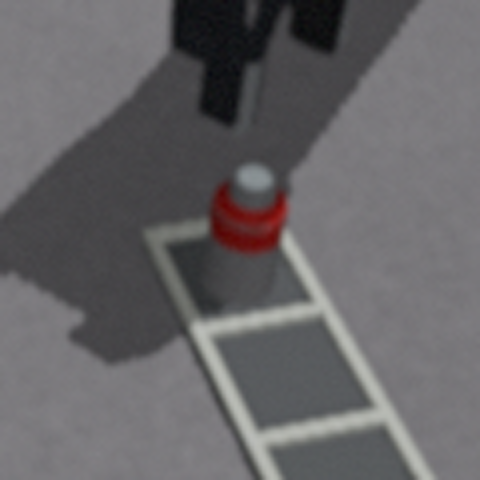

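The red lens stands upright and released in the right-end pocket at (250,240). Green is next.

```bash
python3 -m crank '[[-0.04,0,0,0],[-0.1,0,0,0],[-0.18,0,0,0],[-0.27,0,0,0],[-0.36,0.011,0,0]]' >/dev/null
python3 -m crank '[[-0.09,0,0,0],[-0.18,0,0,0],[-0.26,0,0,0],[-0.33,0.012,0,0],[-0.3866,0.012,0,0]]' >/dev/null
python3 -m crank '[[0,0,0,0],[0,0,0.01,0],[0,0,0.05,0],[0,0,0.1,0],[0,0,0.15,0]]' >/dev/null
python3 -m crank '[[0,0,0.04,0],[0,0,0.06,0],[0,0,0.072,0],[0,0,0.074,0],[0,0,0.074,0]]'
python3 - <<'E'
from h import *
go([.5715,-.1575],.0405,A[1])
E
```

```text
clock: 12.3
position: [0.5723, -0.1569, 0.0404]
ee_rot: [0.64, 0.768, 0.0, 0.0]
ft_force: [0.5, 0.0, 0.8]
grip_width: 0.701
grasp_force: 0.0
shift/400 [-0.0011 -0.0022 -0.0003] turn/60 -0.0 alt 3.0 t 12.3
```

```bash
python3 -m crank '[[0,0,0,0],[0,0,0,0],[0,0,0,0]]' 0 40 >/dev/null
python3 -m crank '[[0,0,0,0],[0,0,0,0],[0,0,0,0],[0,0,0,0],[0,0,0,0]]' -0.6 40
python3 -m crank '[[0,0,-0.02,0],[0,0,-0.06,0],[0,0,-0.1,0],[0,0,-0.14,0],[0,0,-0.18,0]]' >/dev/null
python3 -m crank '[[0,0,-0.035,0],[0,0,-0.05,0],[0,0,-0.05,0],[0,0,-0.05,0]]'
python3 - <<'E'
from h import *
go(pocket(B,2),.038,B[1])
E
```

```text
clock: 12.97
position: [0.5723, -0.1573, 0.0405]
ee_rot: [0.64, 0.768, 0.0, 0.0]
ft_force: [-1.4, 0.1, 5.6]
grip_width: 0.361
grasp_force: 39.4
clock: 13.72
position: [0.5718, -0.1572, 0.1316]
ee_rot: [0.64, 0.768, 0.0, -0.0]
ft_force: [-0.4, -0.6, -1.3]
grip_width: 0.361
grasp_force: 39.9
shift/400 [0.8675 0.0633 0.2341] turn/60 0.5842 alt -2.416 t 13.72
```

```bash
python3 -m crank '[[0.03,0,0,0],[0.09,0.01,0,0],[0.16,0.01,0,0],[0.23,0.02,0,0],[0.3,0.02,0,0]]' >/dev/null
python3 -m crank '[[0.08,0.005,0,0],[0.16,0.01,0,0],[0.24,0.015,0,0],[0.31,0.02,0,0],[0.38,0.023,0,0]]' >/dev/null
python3 -m crank '[[0.07,0.008,0,0],[0.13,0.015,0,0],[0.17,0.02,0,0],[0.187,0.02,0,0],[0.187,0.02,0,0]]' >/dev/null
python3 -m crank '[[0,0,0,0.06],[0,0,0,0.16],[0,0,0,0.26],[0,0,0,0.36],[0,0,0,0.46]]' >/dev/null
python3 -m crank '[[0,0,0,0.08],[0,0,0,0.124],[0,0,0,0.124],[0,0,0,0.124],[0,0,0,0.124]]'
python3 - <<'E'
from h import *
go(pocket(B,2),.038,B[1]); print(readout.get_obs()["joint_pos"].round(2))
E
```

```text
clock: 15.8
position: [0.534, 0.1875, 0.1318]
ee_rot: [0.841, 0.54, -0.0, 0.0]
ft_force: [0.4, -0.8, -1.7]
grip_width: 0.36
grasp_force: 39.8
shift/400 [ 0.0026 -0.0015  0.2344] turn/60 0.0009 alt -2.999 t 15.8
[-0.93  0.34  0.62  1.79 -0.22  1.09 -0.67]
```

```bash
python3 -m crank '[[0.0026,-0.0015,0.04,0],[0.0026,-0.0015,0.09,0],[0.0026,-0.0015,0.14,0],[0.0026,-0.0015,0.18,0],[0.0026,-0.0015,0.205,0]]' >/dev/null
python3 -m crank '[[0,0,0.01,0],[0,0,0.018,0],[0,0,0.024,0],[0,0,0.027,0],[0,0,0.027,0]]' | grep -E "pos|ft"
for i in 1 2 3; do python3 -m crank '[[0,0,0.001,0],[0,0,0.002,0],[0,0,0.002,0]]' | grep -E "pos|ft"; done
```

```text
position: [0.5343, 0.1897, 0.0396]
ft_force: [0.3, 0.2, -2.3]
position: [0.5341, 0.1897, 0.0386]
ft_force: [-0.3, 0.1, -2.1]
position: [0.534, 0.1896, 0.0375]
ft_force: [0.1, 0.3, -0.4]
position: [0.534, 0.1896, 0.0374]
ft_force: [-4.4, -0.7, 8.5]
```

Contact at 8.5 N, so release and go for blue.

```bash
python3 -m crank '[[0,0,-0.001,0],[0,0,-0.001,0],[0,0,-0.001,0],[0,0,-0.001,0],[0,0,-0.001,0]]' -0.1 | grep -E "ft|grip|grasp"
python3 -m crank '[[0,0,0,0],[0,0,0,0],[0,0,0,0]]' 0.4 | grep -E "ft|grip|grasp"
python3 -m crank '[[0,0,-0.02,0],[0,0,-0.07,0],[0,0,-0.13,0],[0,0,-0.19,0],[0,0,-0.23,0]]' >/dev/null
python3 -m crank '[[0,0,0,-0.06],[0,0,0,-0.16],[0,0,0,-0.26],[0,0,0,-0.36],[0,0,0,-0.46]]' >/dev/null
python3 -m crank '[[0,0,0,-0.08],[0,0,0,-0.124],[0,0,0,-0.124],[0,0,0,-0.124]]'
python3 - <<'E'
from h import *
go([.5845,-.2190],.0405,A[1])
E
```

```text
ft_force: [0.3, -0.7, 0.8]
grip_width: 0.447
grasp_force: 0.0
ft_force: [-0.0, 0.1, -0.5]
grip_width: 0.703
grasp_force: 0.0
clock: 19.22
position: [0.5341, 0.1894, 0.1296]
ee_rot: [0.641, 0.768, 0.0, 0.0]
ft_force: [-0.9, 0.3, 1.7]
grip_width: 0.701
grasp_force: 0.0
shift/400 [-1.0273 -0.0586  0.2224] turn/60 -0.0022 alt 2.998 t 19.22
```

```bash
python3 -m crank '[[-0.04,0,0,0],[-0.1,-0.01,0,0],[-0.18,-0.01,0,0],[-0.27,-0.02,0,0],[-0.36,-0.02,0,0]]' >/dev/null
python3 -m crank '[[-0.09,0,0,0],[-0.18,-0.01,0,0],[-0.27,-0.02,0,0],[-0.34,-0.02,0,0],[-0.4,-0.02,0,0]]' >/dev/null
python3 -m crank '[[-0.06,0,0,0],[-0.13,-0.01,0,0],[-0.2,-0.018,0,0],[-0.25,-0.018,0,0],[-0.2673,-0.0186,0,-0.002]]' >/dev/null
python3 -m crank '[[0,0,0,0],[0,0,0.01,0],[0,0,0.05,0],[0,0,0.1,0],[0,0,0.14,0]]'
python3 - <<'E'
from h import *
go([.5845,-.2190],.0405,A[1])
E
```

```text
clock: 20.88
position: [0.5854, -0.2162, 0.0718]
ee_rot: [0.638, 0.77, 0.0, -0.001]
ft_force: [0.4, 0.3, -0.4]
grip_width: 0.7
grasp_force: 0.0
shift/400 [-0.0067 -0.0035  0.0782] turn/60 0.0037 alt -2.996 t 20.88
```

```bash
python3 -m crank '[[-0.005,-0.003,0.03,0.002],[-0.005,-0.003,0.055,0.002],[-0.005,-0.003,0.07,0.002],[-0.005,-0.003,0.076,0.002],[-0.005,-0.003,0.076,0.002]]' | grep pos
python3 -m crank '[[0,0,0,0],[0,0,0,0],[0,0,0,0]]' 0 40 >/dev/null
python3 -m crank '[[0,0,0,0],[0,0,0,0],[0,0,0,0],[0,0,0,0],[0,0,0,0]]' -0.6 40
python3 -m crank '[[0,0,-0.02,0],[0,0,-0.06,0],[0,0,-0.1,0],[0,0,-0.14,0],[0,0,-0.18,0]]' >/dev/null
python3 -m crank '[[0,0,-0.035,0],[0,0,-0.05,0],[0,0,-0.05,0],[0,0,-0.05,0]]'
python3 - <<'E'
from h import *
go(pocket(B,1),.038,B[1])
o=readout.get_obs()["position"]
c=imaging.camera("scene"); I=c["color"][100:360,210:500]
cv2.imwrite("pics/g5.png",cv2.resize(I,None,fx=2.2,fy=2.2,interpolation=cv2.INTER_CUBIC)[:,:,::-1])
E
```

```text
position: [0.5844, -0.2207, 0.0425]
clock: 21.97
position: [0.5847, -0.2211, 0.0433]
ee_rot: [0.64, 0.768, 0.0, 0.0]
ft_force: [-0.4, 0.6, 5.3]
grip_width: 0.36
grasp_force: 39.4
clock: 22.72
position: [0.5842, -0.2208, 0.1343]
ee_rot: [0.64, 0.768, 0.0, -0.0]
ft_force: [0.2, 0.2, -2.9]
grip_width: 0.363
grasp_force: 40.0
shift/400 [1.1524 0.1477 0.2412] turn/60 0.5843 alt -2.416 t 22.72
```

View pics/g5.png

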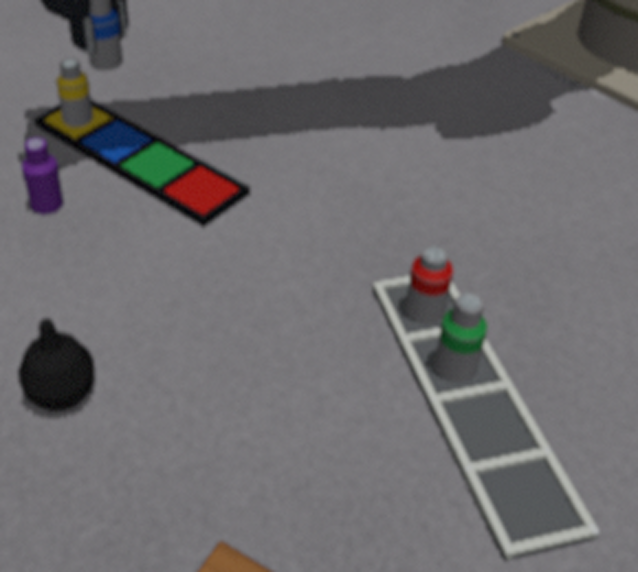

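Red (432,285) and green (463,335) stand upright in the two right pockets. Blue is held at (105,35) and yellow remains at (75,95). Carry blue to the third pocket; contact is expected at TCP z of about 0.040.

```bash
python3 -m crank '[[0.03,0,0,0],[0.09,0.01,0,0],[0.16,0.02,0,0],[0.24,0.03,0,0],[0.32,0.04,0,0]]' >/dev/null
python3 -m crank '[[0.09,0.01,0,0],[0.18,0.02,0,0],[0.27,0.03,0,0],[0.36,0.04,0,0],[0.44,0.05,0,0]]' >/dev/null
python3 -m crank '[[0.08,0.01,0,0],[0.16,0.03,0,0],[0.24,0.04,0,0],[0.32,0.05,0,0],[0.39,0.057,0,0]]' >/dev/null
python3 -m crank '[[0,0,0,0.06],[0,0,0,0.16],[0,0,0,0.26],[0,0,0,0.36],[0,0,0,0.46]]' >/dev/null
python3 -m crank '[[0,0,0,0.08],[0,0,0,0.124],[0,0,0,0.124],[0,0,0,0.124],[0,0,0,0.124]]'
python3 - <<'E'
from h import *
go(pocket(B,1),.042,B[1]); print(readout.get_obs()["joint_pos"].round(2))
E
```

```text
clock: 24.85
position: [0.5585, 0.2423, 0.1343]
ee_rot: [0.841, 0.541, -0.0, -0.0]
ft_force: [0.5, 0.1, -2.4]
grip_width: 0.361
grasp_force: 40.0
shift/400 [0.0028 0.     0.2307] turn/60 0.0022 alt -2.998 t 24.85
[-0.97  0.43  0.62  1.67 -0.28  1.13 -0.7 ]
```

```bash
python3 -m crank '[[0.002,0,0.04,0],[0.002,0,0.09,0],[0.002,0,0.14,0],[0.002,0,0.18,0],[0.002,0,0.205,0]]' >/dev/null
python3 -m crank '[[0,0,0.01,0],[0,0,0.018,0],[0,0,0.024,0],[0,0,0.025,0],[0,0,0.025,0]]' | grep -E "pos|ft"
for i in 1 2 3; do python3 -m crank '[[0,0,0.001,0],[0,0,0.002,0],[0,0,0.002,0]]' | grep -E "pos|ft"; done
```

```text
position: [0.5597, 0.243, 0.0433]
ft_force: [0.1, -0.5, -1.3]
position: [0.5595, 0.2429, 0.0422]
ft_force: [0.1, 0.3, -1.7]
position: [0.5594, 0.2428, 0.0411]
ft_force: [-0.2, 0.3, -2.9]
position: [0.5594, 0.2428, 0.0404]
ft_force: [0.2, -0.1, -2.0]
```

```bash
for i in 1 2; do python3 -m crank '[[0,0,0.001,0],[0,0,0.0015,0],[0,0,0.0015,0]]' | grep -E "pos|ft"; done
```

```text
position: [0.5595, 0.2428, 0.0403]
ft_force: [-2.7, -0.3, 5.3]
position: [0.5595, 0.2428, 0.0403]
ft_force: [-6.7, -2.6, 11.3]
```

```bash
python3 -m crank '[[0,0,-0.001,0],[0,0,-0.0015,0],[0,0,-0.0015,0],[0,0,-0.0015,0],[0,0,-0.0015,0]]' -0.1 | grep -E "ft|grip|grasp"
python3 -m crank '[[0,0,0,0],[0,0,0,0],[0,0,0,0]]' 0.4 | grep -E "ft|grip|grasp"
python3 -m crank '[[0,0,-0.02,0],[0,0,-0.07,0],[0,0,-0.13,0],[0,0,-0.19,0],[0,0,-0.23,0]]' >/dev/null
python3 -m crank '[[0,0,0,-0.06],[0,0,0,-0.16],[0,0,0,-0.26],[0,0,0,-0.36],[0,0,0,-0.46]]' >/dev/null
python3 -m crank '[[0,0,0,-0.08],[0,0,0,-0.124],[0,0,0,-0.124],[0,0,0,-0.124]]'
python3 - <<'E'
from h import *
go([.594,-.278],.0415,A[1])
E
```

```text
ft_force: [0.6, -0.2, -0.2]
grip_width: 0.45
grasp_force: 0.0
ft_force: [0.2, 0.3, -0.6]
grip_width: 0.699
grasp_force: 0.0
clock: 28.77
position: [0.5595, 0.2427, 0.1322]
ee_rot: [0.641, 0.768, 0.0, 0.0]
ft_force: [0.1, -0.5, -0.3]
grip_width: 0.695
grasp_force: 0.0
shift/400 [-1.2962 -0.148   0.2264] turn/60 -0.0022 alt 2.998 t 28.77
```

```bash
python3 -m crank '[[-0.04,0,0,0],[-0.1,-0.01,0,0],[-0.18,-0.02,0,0],[-0.27,-0.03,0,0],[-0.36,-0.04,0,0]]' >/dev/null
python3 -m crank '[[-0.09,-0.01,0,0],[-0.18,-0.02,0,0],[-0.27,-0.03,0,0],[-0.36,-0.04,0,0],[-0.45,-0.05,0,0]]' >/dev/null
python3 -m crank '[[-0.09,-0.01,0,0],[-0.18,-0.02,0,0],[-0.27,-0.03,0,0],[-0.36,-0.04,0,0],[-0.43,-0.05,0,0]]' >/dev/null
python3 -m crank '[[-0.04,-0.005,0,0],[-0.056,-0.008,0,0],[-0.056,-0.008,0.02,0],[-0.056,-0.008,0.08,0],[-0.056,-0.008,0.14,0]]' >/dev/null
python3 -m crank '[[0,0,0,0],[0,0,0,0]]'
python3 - <<'E'
from h import *
go([.594,-.278],.0415,A[1])
E
```

```text
clock: 30.6
position: [0.5946, -0.2755, 0.0746]
ee_rot: [0.639, 0.769, -0.0, -0.001]
ft_force: [-0.2, -0.6, 0.0]
grip_width: 0.703
grasp_force: 0.0
shift/400 [-0.006  -0.0023  0.0827] turn/60 0.0011 alt -2.999 t 30.6
```

```bash
python3 -m crank '[[-0.004,-0.002,0.03,0],[-0.004,-0.002,0.06,0],[-0.004,-0.002,0.076,0],[-0.004,-0.002,0.082,0],[-0.004,-0.002,0.082,0]]' | grep pos
python3 -m crank '[[0,0,0,0],[0,0,0,0],[0,0,0,0]]' 0 40 >/dev/null
python3 -m crank '[[0,0,0,0],[0,0,0,0],[0,0,0,0],[0,0,0,0],[0,0,0,0]]' -0.6 40
python3 -m crank '[[0,0,-0.02,0],[0,0,-0.06,0],[0,0,-0.1,0],[0,0,-0.14,0],[0,0,-0.18,0]]' >/dev/null
python3 -m crank '[[0,0,-0.035,0],[0,0,-0.06,0],[0,0,-0.06,0],[0,0,-0.06,0]]'
python3 - <<'E'
from h import *
go(pocket(B,0),.041,B[1])
o=readout.get_obs()["position"]
c=imaging.camera("scene"); I=c["color"][70:360,210:500]
cv2.imwrite("pics/g6.png",cv2.resize(I,None,fx=2,fy=2,interpolation=cv2.INTER_CUBIC)[:,:,::-1])
E
```

```text
position: [0.594, -0.2793, 0.0421]
clock: 31.68
position: [0.5945, -0.2797, 0.0434]
ee_rot: [0.64, 0.768, 0.0, 0.0]
ft_force: [-2.5, 0.0, 5.4]
grip_width: 0.361
grasp_force: 39.5
clock: 32.43
position: [0.5944, -0.2794, 0.1389]
ee_rot: [0.64, 0.768, 0.0, 0.0]
ft_force: [-0.2, -0.7, -2.1]
grip_width: 0.362
grasp_force: 39.8
shift/400 [1.424  0.235  0.2449] turn/60 0.5843 alt -2.416 t 32.43
```

View pics/g6.png

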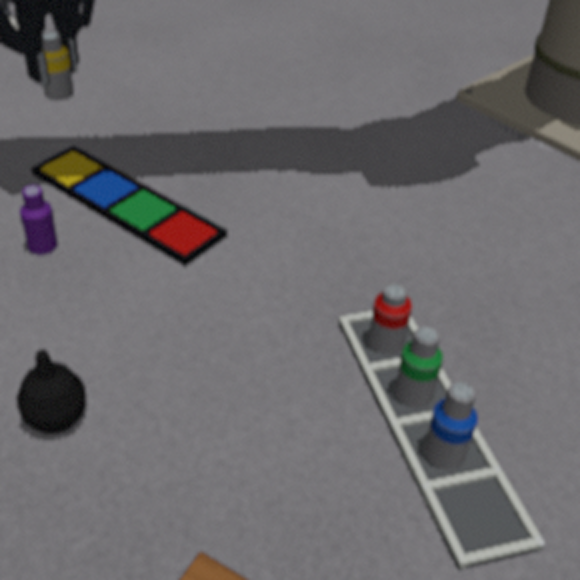

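Red, green and blue stand upright in their pockets at (392,320), (420,370) and (453,430). Yellow is held at (57,65). Carry it to the left-end pocket.

```bash
python3 -m crank '[[0.03,0.01,0,0],[0.09,0.02,0,0],[0.16,0.03,0,0],[0.24,0.04,0,0],[0.32,0.05,0,0]]' >/dev/null
python3 -m crank '[[0.09,0.015,0,0],[0.18,0.03,0,0],[0.27,0.045,0,0],[0.36,0.06,0,0],[0.44,0.072,0,0]]' >/dev/null
python3 -m crank '[[0.09,0.015,0,0],[0.18,0.03,0,0],[0.27,0.045,0,0],[0.36,0.06,0,0],[0.44,0.072,0,0]]' >/dev/null
python3 -m crank '[[0.08,0.013,0,0],[0.15,0.026,0,0],[0.2,0.036,0,0],[0.224,0.041,0,0],[0.224,0.041,0,0]]' >/dev/null
python3 -m crank '[[0,0,0,0.06],[0,0,0,0.16],[0,0,0,0.26],[0,0,0,0.36],[0,0,0,0.46]]' >/dev/null
python3 -m crank '[[0,0,0,0.08],[0,0,0,0.124],[0,0,0,0.124],[0,0,0,0.124],[0,0,0,0.124]]'
python3 - <<'E'
from h import *
go(pocket(B,0),.042,B[1]); print(readout.get_obs()["joint_pos"].round(2))
E
```

```text
clock: 34.98
position: [0.5839, 0.2966, 0.1388]
ee_rot: [0.841, 0.54, -0.0, 0.0]
ft_force: [-0.1, 0.4, -1.9]
grip_width: 0.358
grasp_force: 39.8
shift/400 [ 0.0028 -0.0013  0.2421] turn/60 0.0007 alt -2.999 t 34.98
[-0.99  0.53  0.63  1.53 -0.33  1.18 -0.74]
```

```bash
python3 -m crank '[[0.002,-0.001,0.04,0],[0.002,-0.001,0.09,0],[0.002,-0.001,0.14,0],[0.002,-0.001,0.19,0],[0.002,-0.001,0.217,0]]' >/dev/null
python3 -m crank '[[0,0,0.01,0],[0,0,0.018,0],[0,0,0.024,0],[0,0,0.027,0],[0,0,0.027,0]]' | grep -E "pos|ft"
for i in 1 2 3; do python3 -m crank '[[0,0,0.001,0],[0,0,0.002,0],[0,0,0.002,0]]' | grep -E "pos|ft"; done
```

```text
position: [0.5842, 0.2988, 0.042]
ft_force: [-0.3, -0.3, -1.4]
position: [0.5839, 0.2987, 0.0408]
ft_force: [0.4, 0.0, -1.7]
position: [0.584, 0.2987, 0.0405]
ft_force: [-2.7, -1.1, 5.0]
position: [0.584, 0.2988, 0.0404]
ft_force: [-5.8, -1.4, 11.8]
```

```bash
python3 -m crank '[[0,0,-0.001,0],[0,0,-0.0015,0],[0,0,-0.0015,0],[0,0,-0.0015,0],[0,0,-0.0015,0]]' -0.1 | grep -E "ft|grip|grasp"
python3 -m crank '[[0,0,0,0],[0,0,0,0],[0,0,0,0]]' 0.4 | grep -E "ft|grip|grasp"
python3 -m crank '[[0,0,-0.02,0],[0,0,-0.07,0],[0,0,-0.13,0],[0,0,-0.19,0],[0,0,-0.25,0]]' >/dev/null
python3 -m crank '[[0,0,-0.08,0],[0,0,-0.16,0],[0,0,-0.2,0],[0,0,-0.2,0],[0,0,-0.2,0]]' | grep -E "clock|pos|ft"
python3 - <<'E'
from h import *
c=imaging.camera("scene"); I=c["color"][200:360,340:500]
d=imaging.camera("top")["color"]
I=cv2.resize(I,(400,400),interpolation=cv2.INTER_CUBIC); D=cv2.resize(d[160:270,150:260+50],(582,400))[:,:400]
cv2.imwrite("pics/g7.png",np.hstack([I,D])[:,:,::-1])
E
```

```text
ft_force: [0.2, -0.5, 0.1]
grip_width: 0.454
grasp_force: 0.0
ft_force: [0.0, 0.5, -1.0]
grip_width: 0.701
grasp_force: 0.0
clock: 38.07
position: [0.5842, 0.2987, 0.2209]
ft_force: [0.2, -0.6, 0.5]
```

View pics/g7.png

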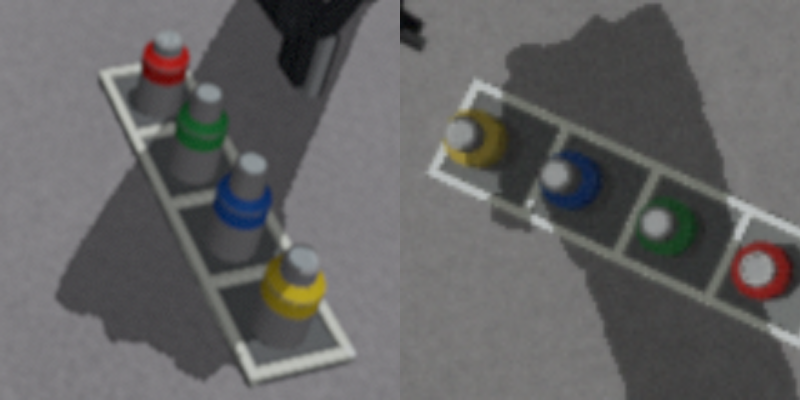

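All four lenses stand upright in the white rack. From left to right in the top view they are yellow (470,140), blue (565,180), green (662,225) and red (760,270), the reverse of the start. The gripper is clear, so I'll hand in.

```bash
python3 -c "
from workcell import manip; print(manip.hand_in())"
```

```text
the job is handed in; nothing more can be done
None
```

All four lenses stand upright and released in the white rack in reverse order (yellow, blue, green, red from left to right), and the job was handed in at about 38 s on the robot's clock; no verdict was returned.

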